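Level the jar shelf on the market counter

ROBOT

A 7-joint arm with a two-finger parallel gripper is mounted at the origin on the work surface. World frame = base frame: x ahead of the robot, y to its left, z up, the work surface at z = 0. Lengths are in mm, angles in rad, forces in N, time in s.
With the tool pointing down it reaches from about 375 to 925 mm from the base axis. Payload 3.1 kg.
Tool frame: the origin (TCP) lies at the very end of the fingers, on their centre line; the grasp point (between the pads) lies 19 mm behind it (manip.hold_point_z is the distance from the TCP to the grasp point, in mm); z points along the fingers, y is the line along which they close (so a half turn about z gives the same grasp; the last joint's range is limited). The gripper opens to 85 mm and grips with 20 to 120 N. Pads are 22 mm wide; open, the fingers measure 114 mm over their backs; the gripper's body (76 mm by 85 mm) begins 54 mm behind the grasp point. The pads swing forward as they close: fully open they stand 13 mm farther back than shut.
Start: joints at [1.049, 0.383, 0.044, 1.598, -0.018, 1.161, -0.05], TCP at [267.317, -592.49, 231.269] pointing down, gripper open.
Joint ranges: [-2.61, 2.61], [-0.41, 2.15], [-1.48, 1.57], [0, 2.5], [-1.57, 4.71], [0.05, 1.97], [-2.85, 2.85]. Speed limits (rad/s): [2.79, 2.79, 3.14, 3.14, 3.14, 3.14, 3.14].

INTERFACE

Orientations are given as a 3x3 rotation matrix whose columns are the frame's x, y, z axes.
In Python, from rig import manip gives the robot as it stands.
- The arm moves only by the shell command python3 -m handwheel 'ROWS' [FORCE]. ROWS is JSON, a list of rows, each a list of 7 numbers: the shift along the tool's x, y, z in cm, then the turn, a rotation vector about the tool's x, y, z in rad, then the opening in per cent of the stroke, from 0 (shut) to 100 (fully open). A call has 1 to 8 rows; each row shifts and turns the commanded pose from where the row before left it, along the tool's axes as they then stand; what a row does not reach is not made up. A row lasts 1/12 s, in which the tool goes at most 41.7 mm and 7.16 degrees, less where a joint would pass 70% of its speed; a pose out of reach is approached as far as the arm can. A call is refused whole if a number of a shift passes 4.17 or a number of a turn 0.125, either way. A call with a gripper value outside its range is refused whole. The fingers move at their own pace and stop on an object; FORCE is the grip in N (left out, the last holds). Time passes only in rows, so rows that do not move let the fingers close. It gives the time, the measured TCP pose, the force, the opening and the grip force at its end, in the units of the state.
- manip.observe(): the state, without advancing time (a new reading comes with each control period).
- manip.snapshot(name): name is "side" or "top"; returns (picture, depth): 384x512x3 uint8, red, green, blue; 384x512 float32, mm along the optical axis (not along the pixel's ray), 0 where there is no reading.
- manip.camera_info(name): a dict with "camera_matrix" (3x3 intrinsics, pixels), "R" (3x3) and "t" (3): a world point X has camera coordinates R X + t. Camera axes: x right, y down, z forward; pixel columns grow to the right and rows downward; lengths in mm; the calibration is good to about 2 mm. A picture is of the moment at which its call begins. camera_info takes no time and is no camera call.
- manip.finish_job(): hands the job in; it is judged then, once.
Trained networks look in the newest picture that a camera, given by its name, has taken for a name from the list of things; names that differ only in an ending like _2 or _b are one class to them, and where a whole thing is asked for, a point or a joint stands for the part that bears it (a point fixed in the world has none). Each returns a list of dicts, best first, with "score" (0 to 1); they miss things now and then, are a little off and sometimes report something else, mostly with a low value. They report only what shows in the picture. A call takes as long as a camera call. They do not tell look-alikes from the thing itself.
- manip.outline_of(target, camera): "region" (384x512 bool, what is visible of it) and "bbox" ([centre column, centre row, width, height] in pixels, round what is visible of it).
The state is a dict: "time": time; "qpos": joint angles; "joint_velocities": joint speeds; "joint_efforts": joint torques, N m; "position": TCP position; "tool_rot": TCP orientation; "ft_force": force on the tool from outside, world axes, zero at the start; "wrist_torque": the same for the moment, N m; "gripper_width": finger opening in mm; "gripper_force": force on a finger pad.
Only numpy, scipy, OpenCV 4.12 (cv2) and the standard library are available. Lean on these libraries where they do the work, as an engineer would, in place of code of your own. Each camera call takes 0.05 s, during which the arm holds its last target. There are 200 camera calls.

TASK

Lift the spirit level by its black grip rail and set it on the bare wooden part of the little display shelf, lying along the shelf's length, and let go so that its bubble runs off centre. Then turn the black wing knob of the shelf's levelling foot until the bubble rests between the two black lines, and finally push the level down against the shelf from above its grip rail with about 10 N and keep pushing: the program finishes while pressing, with the bubble still between the lines. Leave the jars alone.

Things in the scene. Friction and masses are not known exactly. Their poses are not given: they have to be found in the camera images.
- level: spirit level, loose, about 0.47 kg: blue block 170 x 56 x 24 mm (x, y, z) with a black grip rail above its middle and a green vial with a white bubble let into its top near its -y edge. Origin at the centre of its underside, x along its length, z up. At the start it stands on the counter
- level_grip (a point): centre of the level's black grip rail, 56 mm above the level's underside; axes as the level's. The rail is a bar 100 mm long (along x), 14 mm wide (y) and 14 mm high (its top 7 mm above this point, 63 mm above the underside) on two posts at 44 mm either side of this point; between the posts, below the rail, there is 25 mm of free height above the block. The vial reaches up to 28 mm above the underside. Grip it across y
- bubble (a joint): position of the white bubble (16 mm long) in the vial, in m along the level's x axis, 0 at the middle, at most 0.018 either way. It moves towards the higher end, 0.8 m per rad of slope of the level along its x axis (8 mm per 0.01 rad), and takes about 2 s to come to rest. The inner edges of the two black lines are 22 mm apart, so the bubble lies between them within +-0.003
- shelf: wooden deck of the display shelf, 130 x 360 x 10 mm, its top about 80 mm above the counter, long along its own y axis, z up. It tips about a hinge bar under its +y end, where its origin lies (10 mm from the deck's +y end, 9 mm below its top); its -y end rests on the levelling foot and is low at the start (by 0.008 to 0.020 rad). Fixed to the counter through its legs, with its place and yaw varying
- shelf_spot (a point): a point on the deck's top surface, mid-width, where the level's middle best goes: 120 mm from the deck's +y end, 190 mm from the knob's axis. Axes as the shelf's: the level must lie with its x axis along this y axis, either way round
- knob_grip (a point): middle of the black wing grip of the levelling foot near the deck's -y end: a flat bar 56 mm long (along this point's x axis), 13 mm thick (y) and 34 mm high; the point is on the turning axis, 116 mm above the counter, 16 mm below the grip's top and about 40 mm above the deck. z up; turns with the knob. One end of the bar has a red mark on top
- foot_knob (a joint): angle of the levelling knob in rad, growing clockwise seen from above, range -0.6 to 2.4, starting near 0. It stands on a screw that rises from the foot through the deck; clockwise raises the shelf's knob end by 0.014 rad of slope per rad of knob (the deck rides up the screw, the knob itself stays at its height), which moves the bubble 11 mm per rad towards the knob end. It starts about 0.6 to 1.4 rad short of level, stiff (about 0.15 N m), and stays where it is left
- jar_a: bystander: glass jar with a white lid, 58 mm across, 68 mm high; origin at the centre of its underside
- jar_b: bystander: glass jar with a white lid, 58 mm across, 68 mm high; origin at the centre of its underside
- jar_c: bystander: glass jar with a white lid, 58 mm across, 68 mm high; origin at the centre of its underside
Not all that is in view belongs to the job. Of the things like the level, leave any that is orange; of the rest the larger one is meant.

How it is judged:
By the outcome, as a careful person would: the job done as asked, in the order asked, and still so for the second after the job is handed in, while the arm keeps its last pose, push and grip.
It also fails if it takes over 59 s, if anything falls off the work surface, if the arm or the gripper's body presses on something with over 40 N, if the wrist force passes 120 N, or if a joint passes its speed limit or range.

## Working session

There is one attempt and no reset: what is moved stays moved. The work goes in short steps, Python scripts to look and compute and a shell command to move; the robot and the scene stay as the last step left them, time stands still between calls to the robot, and variables do not carry over. Pictures are saved under pics/ and viewed, at most 10 in all, crops included, and the job is handed in when it is done.

```bash
mkdir -p pics; ls; cat > h.py <<'E'
import numpy as np, cv2
from rig import manip
def cam(n):
    c=manip.camera_info(n); return np.array(c["camera_matrix"]),np.array(c["R"]),np.array(c["t"])
def cloud(n,d):
    K,R,t=cam(n); v,u=np.mgrid[:384,:512]
    P=np.stack([(u-K[0,2])/K[0,0]*d,(v-K[1,2])/K[1,1]*d,d],-1)
    return (P-t)@R   # world, R^T(P-t)
def save(n,img,box=None,s=1):
    if box: img=img[box[1]:box[3],box[0]:box[2]]
    if s!=1: img=cv2.resize(img,None,fx=s,fy=s,interpolation=cv2.INTER_CUBIC)
    cv2.imwrite(f"pics/{n}.png",img[...,::-1])
def state():
    o=manip.observe(); print(round(o["time"],2),np.round(o["position"],1),np.round(o["tool_rot"],3).tolist(),np.round(o["ft_force"],1),round(o["gripper_width"],1),np.round(o["qpos"],2)); return o
E
python3 - <<'E'
from h import *
o=state()
a,da=manip.snapshot("top"); b,db=manip.snapshot("side")
np.savez("s0",a=a,da=da,b=b,db=db)
save("both0",cv2.resize(np.vstack([a,b]),(448,600)) if 0 else np.hstack([cv2.resize(a,(400,300)),cv2.resize(b,(400,300))]))
save("top0",a,None,1.5)
W=cloud("top",da)
for t in ["level","level_grip","shelf","knob_grip","jar_a"]:
    for r in manip.outline_of(t,"top"):
        m=r["region"]&(da>0); p=W[m]
        print(t,round(r["score"],2),np.round(r["bbox"]),np.round(np.median(p,0)),np.round(p.min(0)),np.round(p.max(0)))
for n in("top","side"):
    K,R,t=cam(n);print(n,K.tolist(),np.round(R,2).tolist(),np.round(-R.T@t))
E
```

```text
pics
0.0 [ 266.9 -591.6  229.9] [[0.911, 0.411, -0.001], [0.411, -0.911, 0.002], [-0.0, -0.003, -1.0]] [ 1.   0.3 -0. ] 85.3 [ 1.05  0.38  0.04  1.6  -0.02  1.16 -0.05]
level 0.92 [165. 284.  22.  54.] [254. 418.  26.] [172. 389.  -4.] [341. 455.  73.]
level 0.87 [195. 217.  39.  52.] [472. 334.  26.] [391. 275.  -9.] [561. 396.  73.]
level 0.57 [145. 222.  30.  38.] [460. 494.  19.] [402. 445.  -7.] [524. 552.  55.]
level_grip 0.93 [165. 285.  24.  58.] [254. 419.  26.] [173. 389.  -4.] [342. 456.  73.]
level_grip 0.8 [145. 221.  32.  38.] [459. 492.  19.] [402. 445.  -6.] [521. 546.  55.]
level_grip 0.78 [195. 212.  36.  54.] [471. 334.  26.] [390. 275.  -9.] [561. 394.  73.]
shelf 0.95 [317. 191. 119.  44.] [533. -50.  75.] [ 466. -237.   -3.] [629. 124. 105.]
jar_a 0.92 [360. 138.  21.  22.] [ 722. -192.   66.] [ 698. -224.   12.] [ 758. -167.   76.]
jar_a 0.81 [276. 139.  19.  24.] [718.  78.  67.] [698.  52.  13.] [755. 104.  77.]
jar_a 0.68 [210. 152.  19.  20.] [679. 281.  66.] [657. 254.  -7.] [738. 323.  77.]
top [[481.7516314993389, 0.0, 260.05257210681214], [0.0, 481.7516314993389, 197.03705041276098], [0.0, 0.0, 1.0]] [[-0.01, -1.0, -0.01], [-0.98, 0.01, -0.22], [0.22, 0.0, -0.98]] [ 189.  118. 1543.]
side [[451.8445884826928, 0.0, 261.69017833932094], [0.0, 451.8445884826928, 192.46517097144113], [0.0, 0.0, 1.0]] [[-0.82, -0.58, -0.0], [-0.33, 0.47, -0.82], [0.47, -0.67, -0.58]] [-74. 952. 801.]
```

View pics/top0.png

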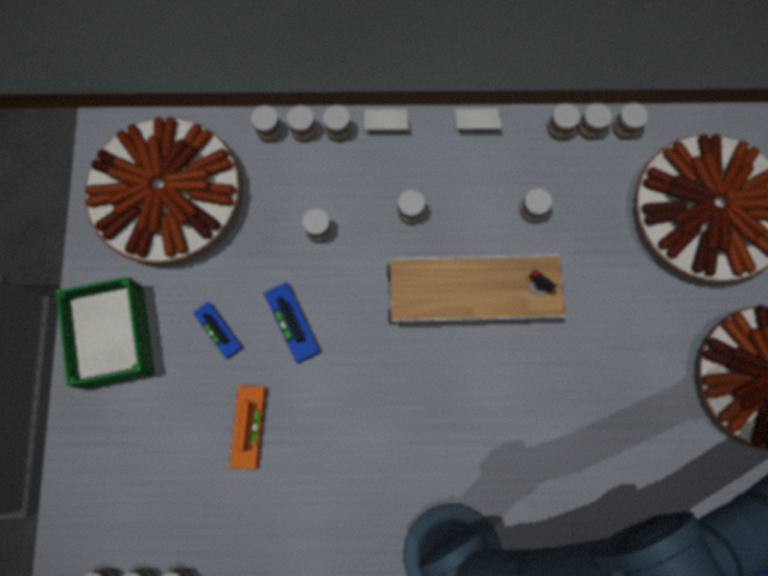

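```bash
python3 - <<'E'
from h import *
z=np.load("s0.npz"); save("side0",z["b"],None,1.5); save("crop0",z["a"],(130,160,270,320),3.7)
E
```

```text
(no output)
```

View pics/side0.png

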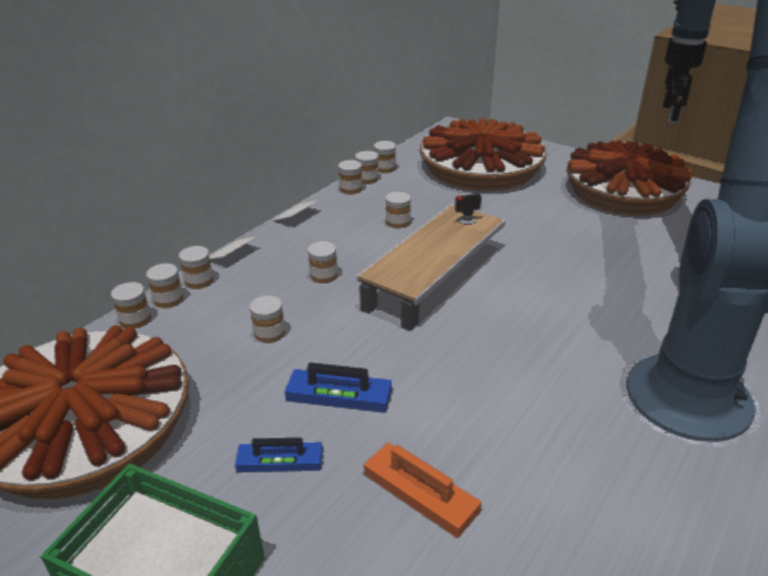

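View pics/crop0.png

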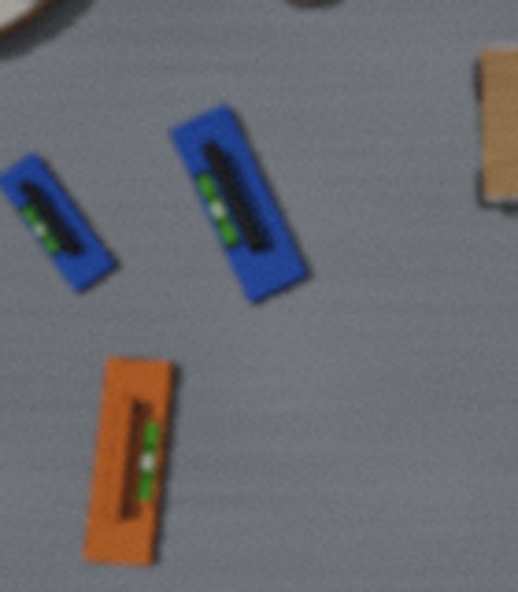

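The side view and crop show three candidates, with these pixels in the top picture: large blue level (195,215), small blue level (145,221) and orange level (165,284). The large blue one is meant, because orange is excluded and it is the larger of the other two. Its vial lies on the world +y side. The shelf is at (317,191), with the knob at about (361,187) and its red mark at the upper left.

```bash
cat >> h.py <<'E'
def rect(P):
    c,s,a=cv2.minAreaRect(P[:,:2].astype(np.float32)); b=cv2.boxPoints((c,s,a))
    e=b[1]-b[0]; f=b[2]-b[1]; l=e if np.hypot(*e)>np.hypot(*f) else f
    return np.round(c,1),np.round(s,1),round(float(np.arctan2(l[1],l[0])),3)
E
python3 - <<'E'
from h import *
z=np.load("s0.npz")
for n,k in(("top","a"),("side","b")):
    im=z[k].astype(int); W=cloud(n,z["d"+k]); R,G,B=im[...,0],im[...,1],im[...,2]
    X,Y,Z=W[...,0],W[...,1],W[...,2]; ok=z["d"+k]>0
    lev=ok&(X>380)&(X<570)&(Y>265)&(Y<405)&(Z>8)
    if n=="side": lev&=Y<400
    for nm,m in(("level top",lev&(Z>18)&(Z<32)),("rail",lev&(Z>45)&(Z<72)),("green",lev&(G>B+30)&(G>R+30))):
        p=W[m]; print(n,nm,len(p),rect(p),round(np.median(p[:,2]),1))
    sh=ok&(X>440)&(X<650)&(Y>-260)&(Y<140)
    deck=sh&(Z>65)&(Z<92)&(R>B+20)
    p=W[deck]; print(n,"deck",len(p),rect(p),np.median(p[:,2]))
    A=np.c_[p,][:,:2]-p[:,:2].mean(0); print("plane",np.linalg.lstsq(np.c_[A,np.ones(len(A))],p[:,2],rcond=None)[0])
    m=sh&(Z>100)&(Z<140); p=W[m]; print(n,"knob",len(p),rect(p),np.median(p,0))
    m=sh&(Z>90)&(R>G+40)&(R>100)&(G<70); p=W[m]; print("red",len(p),np.round(np.median(p,0)) if len(p) else "", np.argwhere(m)[:,::-1].mean(0))
E
```

```text
top level top 728 (array([476.3, 336.4]), array([171.2,  56.3]), 0.449) 25.0
top rail 145 (array([476.2, 336.2]), array([98.9, 13.9]), 0.452) 63.0
top green 43 (array([470.9, 354.6]), array([62.4,  8.9]), 0.443) 28.3
top deck 4373 (array([538.6, -55.1]), array([132. , 361.3]), -1.55) 75.2522962111068
plane [-4.56312979e-03  1.88020621e-02  7.52850891e+01]
top knob 133 (array([ 537.2, -183.7]), array([55.5, 18.7]), 0.835) [ 537.20623863 -183.98867299  128.71842341]
red 8 [ 556. -169.  133.] [356.875 180.875]
side level top 1049 (array([477.4, 335.1]), array([170.4,  60.5]), 0.444) 24.7
side rail 304 (array([476.9, 335.8]), array([99.5, 17.4]), 0.474) 61.6
side green 71 (array([468.3, 351.6]), array([63.1, 11.9]), 0.488) 28.0
side deck 2553 (array([536.5, -57.7]), array([132.3, 364.9]), -1.55) 76.85591877619376
plane [-7.37571031e-04  1.45041114e-02  7.67375763e+01]
side knob 187 (array([ 538. , -185.8]), array([57.5, 20. ]), 0.906) [ 536.92135595 -183.54547602  118.83026297]
red 6 [ 551. -170.  134.] [306.  131.5]
```

```bash
python3 -m handwheel '[[2.93,-2.05,0,0,0,0,100],[2.93,-2.05,0,0,0,0,100],[2.93,-2.05,0,0,0,0,100],[2.93,-2.05,0,0,0,0,100],[2.93,-2.05,0,0,0,0,100],[2.93,-2.05,0,0,0,0,100],[2.93,-2.05,0,0,0,0,100],[2.93,-2.05,0,0,0,0,100]]'; python3 -m handwheel '[[2.93,-2.05,0,0,0,0,100],[2.93,-2.05,0,0,0,0,100],[2.93,-2.05,0,0,0,0,100],[2.93,-2.05,0,0,0,0,100],[2.93,-2.05,0,0,0,0,100],[2.93,-2.05,0,0,0,0,100],[2.93,-2.05,0,0,0,0,100],[2.93,-2.05,0,0,0,0,100]]'; python3 -c "from h import *;state()"
```

```text
time: 1.02
position: [414.2, -345.1, 231.6]
tool_rot: [[0.912, 0.411, 0.0], [0.411, -0.912, -0.0], [0.0, 0.001, -1.0]]
ft_force: [0.4, 1.0, -0.4]
gripper_width: 84.9
gripper_force: 0.0
time: 1.68
position: [560.4, -99.3, 231.6]
tool_rot: [[0.912, 0.411, 0.001], [0.411, -0.912, -0.0], [0.0, 0.001, -1.0]]
ft_force: [-0.2, -0.5, -0.5]
gripper_width: 85.3
gripper_force: 0.0
1.68 [560.4 -99.3 231.6] [[0.912, 0.411, 0.001], [0.411, -0.912, -0.0], [0.0, 0.001, -1.0]] [-0.2 -0.5 -0.5] 85.3 [ 0.37  0.25 -0.31  1.78  0.08  1.12 -1.11]
```

```bash
python3 -m handwheel '[[0.86,-3.6,0,0,0,0,100],[0.86,-3.6,0,0,0,0,100],[0.86,-3.6,0,0,0,0,100],[0.86,-3.6,0,0,0,0,100],[0.86,-3.6,0,0,0,0,100],[0.86,-3.6,0,0,0,0,100],[0.86,-3.6,0,0,0,0,100],[0.86,-3.6,0,0,0,0,100]]'; python3 -m handwheel '[[0.86,-3.6,0,0,0,0,100],[0.86,-3.6,0,0,0,0,100],[0.86,-3.6,0,0,0,0,100],[0.86,-3.6,0,0,0,-0.026,100],[0,0,3,0,0,0,60],[0,0,3,0,0,0,60],[0,0,3,0,0,0,60],[0,0,2,0,0,0,60]]'; python3 - <<'E'
from h import *
state(); a,d=manip.snapshot("side"); save("above",a,(150,180,350,330),4)
E
```

```text
time: 2.35
position: [503.5, 191.6, 231.6]
tool_rot: [[0.912, 0.411, 0.001], [0.411, -0.912, -0.0], [0.001, 0.0, -1.0]]
ft_force: [1.8, 0.5, -0.2]
gripper_width: 85.6
gripper_force: 0.0
time: 3.02
position: [474.9, 334.6, 118.4]
tool_rot: [[0.9, 0.435, -0.003], [0.435, -0.9, -0.002], [-0.003, 0.001, -1.0]]
ft_force: [-0.4, -0.3, -0.9]
gripper_width: 50.9
gripper_force: 0.0
3.02 [474.9 334.6 118.4] [[0.9, 0.435, -0.003], [0.435, -0.9, -0.002], [-0.003, 0.001, -1.0]] [-0.4 -0.3 -0.9] 50.9 [-0.24  0.44 -0.54  1.84  0.27  0.94 -2.02]
```

View pics/above.png

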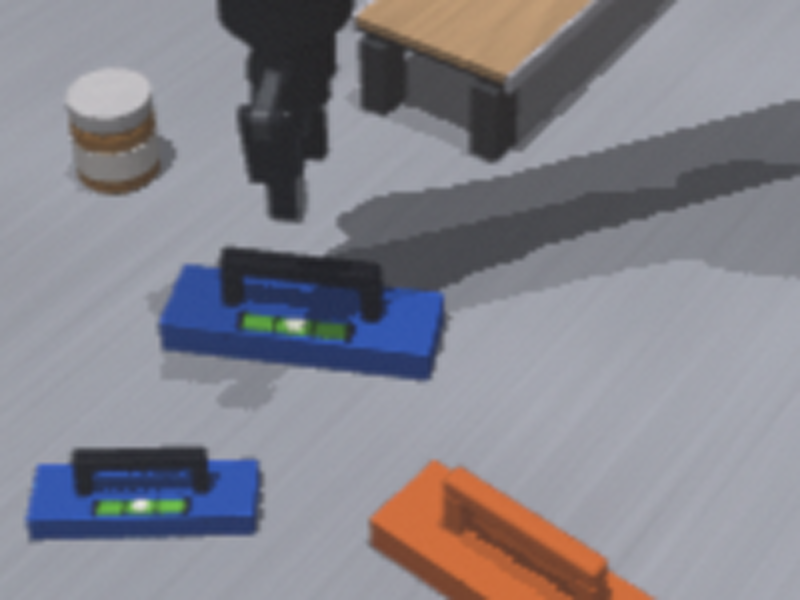

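The gripper is centred above the big blue level's rail at crop pixel (285,215), and the rail runs from (225,255) to (380,270). The way down is clear.

```bash
python3 -m handwheel '[[0.2,-0.05,3,0,0,0,60],[0,0,3,0,0,0,60],[0,0,1.4,0,0,0,60],[0,0,0.6,0,0,0,60],[0,0,0,0,0,0,0],[0,0,0,0,0,0,0],[0,0,0,0,0,0,0],[0,0,0,0,0,0,0]]' 60; python3 -m handwheel '[[0,0,0,0,0,0,0],[0,0,0,0,0,0,0],[0,0,-1,0,0,0,0],[0,0,-2,0,0,0,0]]'
```

```text
time: 3.73
position: [479.6, 337.2, 43.3]
tool_rot: [[0.901, 0.434, 0.004], [0.434, -0.901, 0.001], [0.004, 0.0, -1.0]]
ft_force: [0.6, -0.9, 2.0]
gripper_width: 12.9
gripper_force: 62.7
time: 4.07
position: [474.1, 334.3, 68.3]
tool_rot: [[0.9, 0.435, -0.008], [0.435, -0.9, -0.005], [-0.009, 0.001, -1.0]]
ft_force: [-0.1, -0.9, -5.5]
gripper_width: 12.8
gripper_force: 61.6
```

```bash
python3 -m handwheel '[[0,0,-2.7,0,0,0,0],[0,0,-2.7,0,0,0,0],[0,0,-2.7,0,0,0,0],[0,0,-2,0,0,-0.114,0],[0,0,0,0,0,-0.114,0],[0,0,0,0,0,-0.114,0],[0,0,0,0,0,-0.114,0],[0,0,0,0,0,-0.114,0]]'; python3 -m handwheel '[[0,0,0,0,0,-0.114,0],[0,0,0,0,0,-0.114,0],[0,0,0,0,0,-0.114,0],[0,0,0,0,0,-0.114,0],[0,0,0,0,0,-0.114,0],[0,0,0,0,0,0,0]]';python3 -c "from h import *;state()"
```

```text
time: 4.73
position: [475.7, 336.1, 171.1]
tool_rot: [[0.518, 0.855, -0.003], [0.855, -0.518, -0.002], [-0.003, -0.002, -1.0]]
ft_force: [0.3, 0.1, -5.9]
gripper_width: 12.4
gripper_force: 61.7
time: 5.23
position: [475.8, 336.0, 170.8]
tool_rot: [[-0.022, 1.0, -0.004], [1.0, 0.022, -0.001], [-0.001, -0.004, -1.0]]
ft_force: [0.4, 0.6, -5.0]
gripper_width: 12.3
gripper_force: 61.7
5.23 [475.8 336.  170.8] [[-0.022, 1.0, -0.004], [1.0, 0.022, -0.001], [-0.001, -0.004, -1.0]] [ 0.4  0.6 -5. ] 12.3 [-0.05  0.43 -0.78  1.79  0.34  1.07 -0.93]
```

```bash
python3 -m handwheel '[[-3.32,0.53,0,0,0,0,0],[-3.32,0.53,0,0,0,0,0],[-3.32,0.53,0,0,0,0,0],[-3.32,0.53,0,0,0,0,0],[-3.32,0.53,0,0,0,0,0],[-3.32,0.53,0,0,0,0,0],[-3.32,0.53,0,0,0,0,0],[-3.32,0.53,0,0,0,0,0]]'; python3 -m handwheel '[[-3.32,0.53,0,0,0,0,0],[-3.32,0.53,0,0,0,0,0],[0,0,0,0,0,0,0],[0,0,0,0,0,0,0],[0,0,0,0,0,0,0]]'; python3 - <<'E'
from h import *
state(); a,d=manip.snapshot("side"); save("over",a,(200,80,400,230),4)
im=a.astype(int);W=cloud("side",d);R,G,B=im[...,0],im[...,1],im[...,2]
m=(d>0)&(W[...,2]>100)&(W[...,2]<170)&(B>R+40)&(B>G+30)&(abs(W[...,1])<130);p=W[m];print(len(p),rect(p),p.min(0),p.max(0))
E
```

```text
time: 5.9
position: [523.8, 70.7, 171.7]
tool_rot: [[-0.017, 1.0, -0.002], [1.0, 0.017, -0.0], [-0.0, -0.002, -1.0]]
ft_force: [1.7, 0.1, -4.9]
gripper_width: 12.7
gripper_force: 61.7
time: 6.32
position: [536.0, 6.4, 171.7]
tool_rot: [[-0.017, 1.0, -0.002], [1.0, 0.017, 0.001], [0.001, -0.002, -1.0]]
ft_force: [-1.0, 0.1, -5.4]
gripper_width: 12.6
gripper_force: 61.7
6.32 [536.    6.4 171.7] [[-0.017, 1.0, -0.002], [1.0, 0.017, 0.001], [0.001, -0.002, -1.0]] [-1.   0.1 -5.4] 12.6 [ 0.51  0.31 -0.69  1.9   0.23  1.01 -0.26]
559 (array([534.8,   3.5]), array([ 59. , 178.4]), -1.547) [504.06364431 -85.50879447 130.88018508] [563.65417296  92.51317313 169.91880875]
```

View pics/over.png

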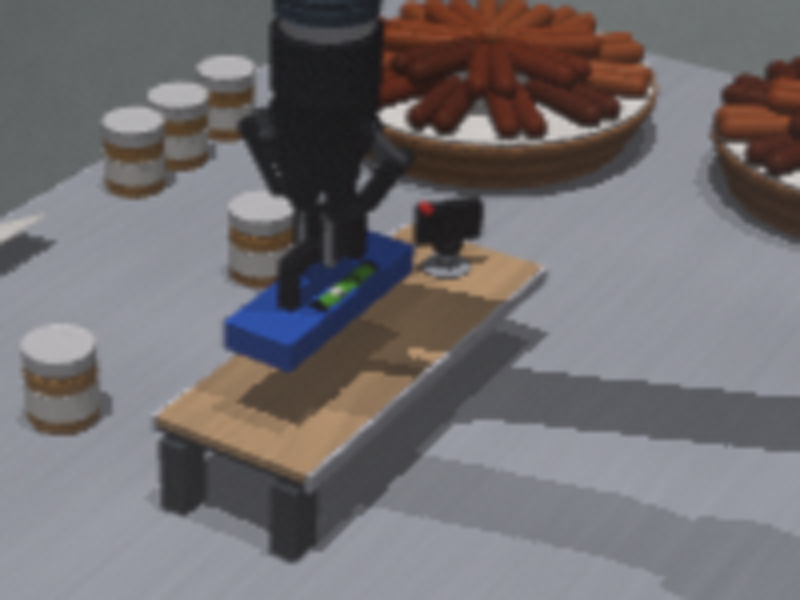

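The level hangs level over the bare part of the deck (crop 320,300), with its vial facing the camera. The knob at (445,235) is clear. I'll lower it in steps.

```bash
python3 -m handwheel '[[0,0,2,0,0,0,0],[0,0,1.5,0,0,0,0],[0,0,0.8,0,0,0,0],[0,0,0.4,0,0,0,0],[0,0,0.2,0,0,0,0],[0,0,0,0,0,0,0],[0,0,0,0,0,0,0]]';python3 -m handwheel '[[0,0,0.15,0,0,0,0],[0,0,0.15,0,0,0,0],[0,0,0.1,0,0,0,0],[0,0,0,0,0,0,0],[0,0,0,0,0,0,0]]'
```

```text
time: 6.95
position: [537.7, 6.4, 124.0]
tool_rot: [[-0.02, 1.0, 0.001], [1.0, 0.02, 0.0], [0.0, 0.001, -1.0]]
ft_force: [0.1, 0.0, -5.4]
gripper_width: 12.8
gripper_force: 61.6
time: 7.37
position: [538.1, 5.6, 120.2]
tool_rot: [[-0.018, 1.0, 0.002], [1.0, 0.018, -0.0], [-0.0, 0.002, -1.0]]
ft_force: [0.2, -1.2, -1.3]
gripper_width: 12.6
gripper_force: 62.3
```

```bash
python3 -m handwheel '[[0,0,0.1,0,0,0,0],[0,0,0,0,0,0,0],[0,0,0,0,0,0,0]]';python3 -m handwheel '[[0,0,0,0,0,0,60],[0,0,0,0,0,0,60],[0,0,0,0,0,0,60],[0,0,0,0,0,0,60],[0,0,-2,0,0,0,60],[0,0,-3.5,0,0,0,60],[0,0,-3.5,0,0,0,60],[0,0,-2,0,0,0,60]]'
```

```text
time: 7.62
position: [538.3, 5.1, 119.4]
tool_rot: [[-0.018, 1.0, 0.002], [1.0, 0.018, -0.001], [-0.001, 0.002, -1.0]]
ft_force: [0.1, -3.7, 3.3]
gripper_width: 12.5
gripper_force: 62.9
time: 8.28
position: [538.5, 7.0, 231.7]
tool_rot: [[-0.02, 1.0, 0.004], [1.0, 0.02, 0.0], [0.0, 0.004, -1.0]]
ft_force: [0.6, -0.1, 1.0]
gripper_width: 51.5
gripper_force: 0.0
```

```bash
python3 -m handwheel '[[-3.2,0,0,0,0,0,60],[-3.2,0,0,0,0,0,60],[-3.2,0,0,0,0,0,60],[-3.2,0,0,0,0,0,60],[-3.2,0,0,0,0,0,60],[-3.2,-0.4,0,0,0,0,60]]';python3 -m handwheel '[[0,0,0,0,0,0.12,60],[0,0,0,0,0,0.12,60],[0,0,0,0,0,0.12,60],[0,0,0,0,0,0.12,60],[0,0,0,0,0,0.12,60],[0,0,0,0,0,0.12,60],[0,0,0,0,0,0,60]]'; cat >> h.py <<'E'
def bubble(n,a,d):
    """vial axis from green pixels (world), bubble = white pixels inside; + = towards knob"""
    K,R,t=cam(n); im=a.astype(int); W=cloud(n,d); r,g,b=im[...,0],im[...,1],im[...,2]
    reg=(d>0)&(abs(W[...,0]-537)<70)&(abs(W[...,1]-5)<110)&(W[...,2]>90)&(W[...,2]<118)
    m=reg&(g>b+20)&(g>r+20); m=cv2.morphologyEx(m.astype(np.uint8),cv2.MORPH_CLOSE,np.ones((7,7)))>0
    blue=reg&(b>r+40)&(b>g+30); print("level top",rect(W[blue&(W[...,2]>96)&(W[...,2]<106)]))
    S=np.linalg.svd  # straight vial frame via minAreaRect in world
    v,u=np.nonzero(m); f=np.stack([(u-K[0,2])/K[0,0],(v-K[1,2])/K[1,1],np.ones(len(u))],-1)@R
    C=-R.T@t; P=C+f*((105-C[2])/f[:,2])[:,None]
    w=np.clip(np.minimum(r,b)[v,u]-60,0,None).astype(float)
    c,s,ang=rect(P); ax=np.array([0.018,-1.0]); q=(P[:,:2]-c)@ax
    h=np.histogram(q,np.arange(-34,35,4),weights=w)[0]; k=np.histogram(q,np.arange(-34,35,4))[0]
    print(n,"vial",c,s,"white profile",np.round(h/np.maximum(k,1)).astype(int)); return c,q,w
E
python3 - <<'E'
from h import *
state()
for n in("side","top"):
    a,d=manip.snapshot(n); np.savez("s1"+n,a=a,d=d); c,q,w=bubble(n,a,d)
    if n=="side":save("b1",a,(230,120,350,210),6.5)
E
```

```text
time: 8.78
position: [537.0, -186.9, 228.2]
tool_rot: [[-0.02, 1.0, 0.001], [1.0, 0.02, 0.001], [0.001, 0.001, -1.0]]
ft_force: [0.1, -0.3, -0.0]
gripper_width: 51.4
gripper_force: 0.0
time: 9.37
position: [536.6, -185.5, 227.9]
tool_rot: [[0.646, 0.763, -0.001], [0.763, -0.646, 0.0], [-0.0, -0.001, -1.0]]
ft_force: [0.8, 0.0, -0.7]
gripper_width: 51.6
gripper_force: 0.0
9.37 [ 536.6 -185.5  227.9] [[0.646, 0.763, -0.001], [0.763, -0.646, 0.0], [-0.0, -0.001, -1.0]] [ 0.8  0.  -0.7] 51.6 [ 0.68  0.27 -0.49  1.78  0.14  1.12 -0.56]
level top (array([536.4,   3. ]), array([ 55.9, 178.3]), -1.562)
side vial [517.3   1.4] [62.9 10.2] white profile [ 0  2 14 54 80 59 20  9  0  7  0  0  8  2 10  0  0]
level top (array([536.7,   6.2]), array([ 55.9, 166.9]), -1.543)
top vial [518.2   4.8] [61.3  9.4] white profile [ 0  0  7 60 75 57 13  2  1  0  0  0  0  0  0  0  0]
```

View pics/b1.png

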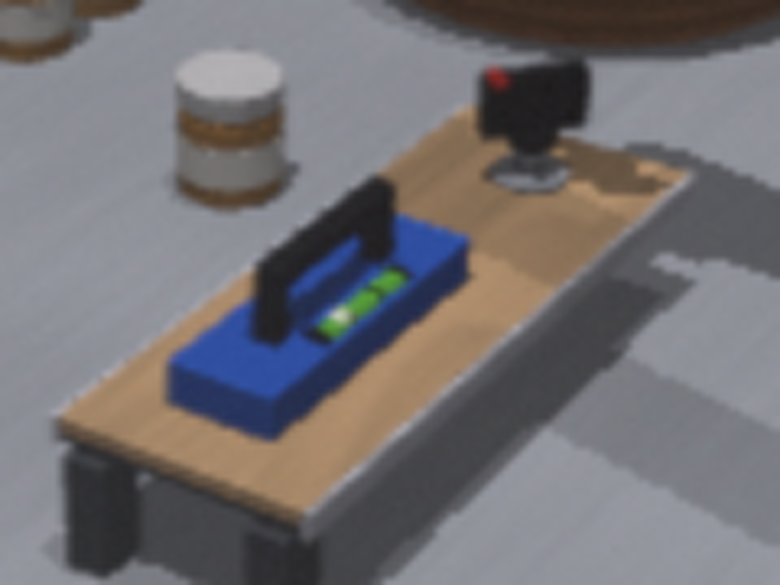

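The level lies along the shelf with the bubble towards the hinge end (crop 343,315). Both cameras put it about 15 mm off, so roughly 1.3 rad of clockwise turn is needed. The wing grip at (530,95) is free. I'll grip it now.

```bash
python3 -m handwheel '[[0.1,0.1,3.5,0,0,0,60],[0,0,3.5,0,0,0,60],[0,0,3.3,0,0,0,60],[0,0,1.7,0,0,0,60],[0,0,0.8,0,0,0,60],[0,0,0,0,0,0,60]]';python3 -m handwheel '[[0,0,0,0,0,0,0],[0,0,0,0,0,0,0],[0,0,0,0,0,0,0],[0,0,0,0,0,0,0],[0,0,0,0,0,0,0],[0,0,0,0,0,0,0],[0,0,0,0,0,0,0]]' 50; python3 -c "from h import *;state()"
```

```text
time: 9.97
position: [536.3, -185.3, 97.9]
tool_rot: [[0.643, 0.765, -0.004], [0.765, -0.643, 0.002], [-0.001, -0.005, -1.0]]
ft_force: [-0.3, -0.1, 1.2]
gripper_width: 51.6
gripper_force: 0.0
time: 10.55
position: [541.2, -187.4, 102.7]
tool_rot: [[0.645, 0.764, 0.007], [0.764, -0.645, -0.002], [0.002, 0.007, -1.0]]
ft_force: [4.7, -2.5, 5.6]
gripper_width: 12.4
gripper_force: 51.5
10.55 [ 541.2 -187.4  102.7] [[0.645, 0.764, 0.007], [0.764, -0.645, -0.002], [0.002, 0.007, -1.0]] [ 4.7 -2.5  5.6] 12.4 [ 0.64  0.43 -0.46  1.88  0.24  0.89 -0.63]
```

```bash
python3 -m handwheel '[[0,0.2,0,0,0,0,0],[0,0.2,-0.2,0,0,0,0],[0,0,0,0,0,0,0],[0,0,0,0,0,0,0]]';python3 -m handwheel '[[0,0,0,0,0,0.1,0],[0,0,0,0,0,0.1,0],[0,0,0,0,0,0.1,0],[0,0,0,0,0,0.1,0],[0,0,0,0,0,0.1,0],[0,0,0,0,0,0.1,0],[0,0,0,0,0,0,0],[0,0,0,0,0,0,0]]'; python3 -c "from h import *;state()"
```

```text
time: 10.88
position: [541.2, -187.5, 102.7]
tool_rot: [[0.645, 0.765, -0.0], [0.765, -0.645, 0.001], [0.001, -0.001, -1.0]]
ft_force: [0.9, 1.3, 6.3]
gripper_width: 12.3
gripper_force: 51.6
time: 11.55
position: [541.1, -187.5, 102.7]
tool_rot: [[0.963, 0.268, -0.0], [0.268, -0.963, 0.001], [-0.0, -0.001, -1.0]]
ft_force: [0.1, 1.4, 5.1]
gripper_width: 12.3
gripper_force: 51.5
11.55 [ 541.1 -187.5  102.7] [[0.963, 0.268, -0.0], [0.268, -0.963, 0.001], [-0.0, -0.001, -1.0]] [0.1 1.4 5.1] 12.3 [ 0.55  0.41 -0.34  1.87  0.17  0.88 -1.18]
```

```bash
python3 -m handwheel '[[0,0,0,0,0,0.1,0],[0,0,0,0,0,0.1,0],[0,0,0,0,0,0.1,0],[0,0,0,0,0,0.1,0],[0,0,0,0,0,0.1,0],[0,0,0,0,0,0.1,0],[0,0,0,0,0,0.05,0],[0,0,0,0,0,0,0]]'; for i in 1 2 3 4; do python3 -m handwheel '[[0,0,0,0,0,0,0],[0,0,0,0,0,0,0],[0,0,0,0,0,0,0],[0,0,0,0,0,0,0],[0,0,0,0,0,0,0],[0,0,0,0,0,0,0],[0,0,0,0,0,0,0],[0,0,0,0,0,0,0]]' >/dev/null; done; python3 - <<'E'
from h import *
state()
for n in("side","top"):
    a,d=manip.snapshot(n); np.savez("s2"+n,a=a,d=d); c,q,w=bubble(n,a,d)
    if n=="side":save("b2",a,(260,150,310,180),14)
E
```

```text
time: 12.22
position: [541.2, -187.5, 102.7]
tool_rot: [[0.929, -0.371, -0.0], [-0.371, -0.929, 0.001], [-0.001, -0.001, -1.0]]
ft_force: [0.4, 2.2, 5.4]
gripper_width: 12.2
gripper_force: 51.6
14.88 [ 541.2 -187.4  102.7] [[0.929, -0.369, -0.0], [-0.369, -0.929, 0.001], [-0.001, -0.001, -1.0]] [-0.5  1.7  5.9] 12.4 [ 0.44  0.4  -0.21  1.88  0.11  0.87 -1.77]
level top (array([535.3,   2.3]), array([176.4,  56.5]), 1.568)
side vial [518.8   0.6] [11.  64.6] white profile [  0   0  11   4   4   1  19 100  63  93  26   0   4   2   5   4   0]
level top (array([537.5,   6.6]), array([ 56.7, 167.5]), -1.553)
top vial [518.2   6.4] [64.4  9.4] white profile [ 0  0  0  0  0  0 21 53 74 46  9  0  0  0  0  0  0]
```

View pics/b2.png

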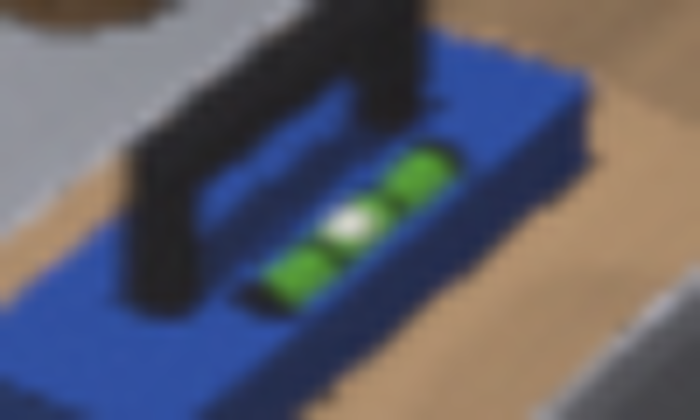

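The picture shows the bubble between the two lines at (322,253) and (393,200). It sits at about (350,226), slightly towards the hinge. I'll measure this finely before letting go of the knob.

```bash
cat >> h.py <<'E'
def fine(n,a,yc):
    K,R,t=cam(n); s=np.arange(-34,34.1,1.0); out=[]
    for off in (-2,0,2):
        P=np.c_[517.8+off-0.018*(s*-1)*-1*0, yc-s, np.full(len(s),105.)]; P[:,0]+=0.018*s
        c=P@R.T+t; u=c[:,0]/c[:,2]*K[0,0]+K[0,2]; v=c[:,1]/c[:,2]*K[1,1]+K[1,2]
        out.append(cv2.remap(a,u.astype(np.float32)[None],v.astype(np.float32)[None],cv2.INTER_CUBIC)[0].astype(int))
    o=np.mean(out,0); print(n,"green",[(int(x),int(g)) for x,g in zip(s,o[:,1])][::2]); 
    w=np.clip(o[:,2]-np.percentile(o[:,2],60),0,None)*(abs(s)<20); print("bubble",round((s*w).sum()/w.sum(),1))
E
python3 - <<'E'
from h import *
for n,y in(("top",6.4),("side",2.)): fine(n,np.load(f"s2{n}.npz")["a"],y)
E
```

```text
top green [(-34, 74), (-32, 92), (-30, 113), (-28, 126), (-26, 128), (-24, 130), (-22, 131), (-20, 131), (-18, 127), (-16, 118), (-14, 108), (-12, 102), (-10, 109), (-8, 126), (-6, 139), (-4, 147), (-2, 153), (0, 154), (2, 150), (4, 145), (6, 135), (8, 121), (10, 108), (12, 99), (14, 102), (16, 111), (18, 120), (20, 125), (22, 128), (24, 127), (26, 124), (28, 123), (30, 112), (32, 95), (34, 75)]
bubble -0.5
side green [(-34, 41), (-32, 55), (-30, 82), (-28, 112), (-26, 135), (-24, 147), (-22, 149), (-20, 147), (-18, 148), (-16, 145), (-14, 130), (-12, 109), (-10, 99), (-8, 110), (-6, 138), (-4, 163), (-2, 176), (0, 182), (2, 182), (4, 175), (6, 165), (8, 151), (10, 134), (12, 111), (14, 101), (16, 112), (18, 130), (20, 143), (22, 149), (24, 150), (26, 149), (28, 149), (30, 144), (32, 126), (34, 96)]
bubble 1.1
```

```bash
python3 -m handwheel '[[0,0,0,0,0,0.07,0],[0,0,0,0,0,0,0],[0,0,0,0,0,0,0]]';python3 -m handwheel '[[0,0,0,0,0,0,60],[0,0,0,0,0,0,60],[0,0,0,0,0,0,60],[0,0,0,0,0,0,60],[0,0,0,0,0,0,60],[0,0,-2,0,0,0,60],[0,0,-4,0,0,0,60],[0,0,-4,0,0,0,60]]'; python3 -c "from h import *;state()"
```

```text
time: 15.23
position: [541.2, -187.4, 102.6]
tool_rot: [[0.901, -0.434, -0.0], [-0.434, -0.901, 0.001], [-0.001, -0.001, -1.0]]
ft_force: [0.6, 1.1, 5.2]
gripper_width: 12.1
gripper_force: 51.6
time: 15.9
position: [538.9, -188.1, 200.9]
tool_rot: [[0.9, -0.435, -0.006], [-0.435, -0.9, 0.002], [-0.006, 0.001, -1.0]]
ft_force: [0.9, -0.6, 0.6]
gripper_width: 51.4
gripper_force: 0.0
15.9 [ 538.9 -188.1  200.9] [[0.9, -0.435, -0.006], [-0.435, -0.9, 0.002], [-0.006, 0.001, -1.0]] [ 0.9 -0.6  0.6] 51.4 [ 0.44  0.28 -0.21  1.81  0.07  1.07 -1.81]
```

```bash
python3 -m handwheel '[[0,0,0,0,0,-0.118,0],[0,0,0,0,0,-0.118,0],[0,0,0,0,0,-0.118,0],[0,0,0,0,0,-0.118,0]]' 30 >/dev/null;python3 -m handwheel '[[0,-3.2,0,0,0,0,0],[0,-3.2,0,0,0,0,0],[0,-3.2,0,0,0,0,0],[0,-3.2,0,0,0,0,0],[0,-3.2,0,0,0,0,0],[0,-3.2,0,0,0,0,0],[0,0,0,0,0,0,0],[0,0,0,0,0,0,0]]'; python3 -m handwheel '[[0,0,2,0,0,0,0],[0,0,1.3,0,0,0,0],[0,0,0,0,0,0,0],[0,0,0,0,0,0,0],[0,0,0,0,0,0,0],[0,0,0,0,0,0,0],[0,0,0,0,0,0,0]]'; python3 - <<'E'
from h import *
state()
a,d=manip.snapshot("side"); save("b3",a,(240,90,340,180),6.5)
for n,y in(("side",2.),("top",6.4)):
    a,d=manip.snapshot(n); bubble(n,a,d); fine(n,a,y)
E
```

```text
time: 16.9
position: [536.6, 6.4, 202.3]
tool_rot: [[1.0, 0.028, -0.0], [0.028, -1.0, 0.001], [-0.0, -0.001, -1.0]]
ft_force: [-0.5, -0.3, 0.3]
gripper_width: -0.2
gripper_force: 0.0
time: 17.48
position: [537.8, 3.0, 170.3]
tool_rot: [[1.0, 0.021, 0.002], [0.021, -1.0, -0.0], [0.002, 0.0, -1.0]]
ft_force: [1.2, 0.4, 0.3]
gripper_width: 0.0
gripper_force: 0.0
17.48 [537.8   3.  170.3] [[1.0, 0.021, 0.002], [0.021, -1.0, -0.0], [0.002, 0.0, -1.0]] [1.2 0.4 0.3] 0.0 [ 0.26  0.27 -0.39  1.91  0.12  0.99 -1.73]
level top (array([535.5,   5.1]), array([170.9,  56.3]), 1.562)
side vial [519.1   0.6] [11.5 64.6] white profile [ 0  0  4  0  0  0  6 42 46 72 13  0  0  0  0  0  0]
side green [(-34, 39), (-32, 50), (-30, 74), (-28, 99), (-26, 119), (-24, 129), (-22, 130), (-20, 129), (-18, 129), (-16, 127), (-14, 113), (-12, 93), (-10, 84), (-8, 94), (-6, 116), (-4, 136), (-2, 148), (0, 155), (2, 158), (4, 155), (6, 147), (8, 135), (10, 118), (12, 99), (14, 90), (16, 99), (18, 108), (20, 104), (22, 91), (24, 81), (26, 76), (28, 77), (30, 79), (32, 73), (34, 60)]
bubble 1.7
level top (array([536.2,  37.1]), array([ 54.2, 106.6]), -1.553)
top vial [521.4   9.4] [58.3  9.4] white profile [ 0  0  0  0  0  0  0  0 38 48 29  0  0  0  0  0  0]
top green [(-34, 59), (-32, 78), (-30, 91), (-28, 102), (-26, 106), (-24, 108), (-22, 107), (-20, 104), (-18, 105), (-16, 97), (-14, 83), (-12, 81), (-10, 89), (-8, 101), (-6, 115), (-4, 124), (-2, 129), (0, 130), (2, 128), (4, 125), (6, 113), (8, 98), (10, 87), (12, 78), (14, 75), (16, 74), (18, 70), (20, 64), (22, 58), (24, 53), (26, 50), (28, 47), (30, 44), (32, 42), (34, 41)]
bubble -0.1
```

View pics/b3.png

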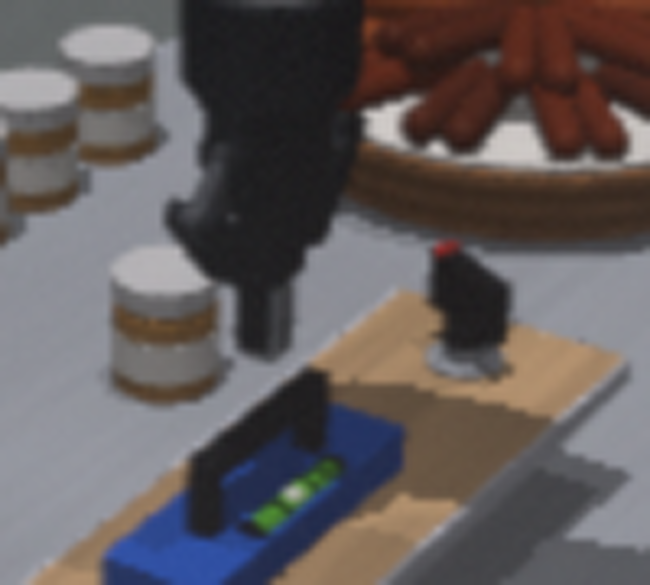

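The bubble is centred between the lines at crop (293,492), and the closed fingers stand above the rail at (265,350). Now I'll press.

```bash
python3 -m handwheel '[[0,0,1.2,0,0,0,0],[0,0,0.7,0,0,0,0],[0,0,0.3,0,0,0,0],[0,0,0,0,0,0,0],[0,0,0,0,0,0,0]]'; python3 -m handwheel '[[0,0,0.15,0,0,0,0],[0,0,0.15,0,0,0,0],[0,0,0.1,0,0,0,0],[0,0,0,0,0,0,0],[0,0,0,0,0,0,0]]'
```

```text
time: 18.05
position: [536.4, 3.4, 146.5]
tool_rot: [[1.0, 0.022, -0.002], [0.022, -1.0, 0.0], [-0.002, -0.0, -1.0]]
ft_force: [0.3, 0.9, 0.2]
gripper_width: 0.4
gripper_force: 0.0
time: 18.47
position: [537.0, 3.3, 143.4]
tool_rot: [[1.0, 0.022, 0.0], [0.022, -1.0, -0.0], [0.0, 0.0, -1.0]]
ft_force: [-1.0, 0.4, -0.4]
gripper_width: 0.3
gripper_force: 0.0
```

```bash
python3 -m handwheel '[[0,0,0.15,0,0,0,0],[0,0,0,0,0,0,0],[0,0,0,0,0,0,0],[0,0,0,0,0,0,0]]'; python3 -m handwheel '[[0,0,0.15,0,0,0,0],[0,0,0,0,0,0,0],[0,0,0,0,0,0,0],[0,0,0,0,0,0,0]]'
```

```text
time: 18.8
position: [537.0, 3.3, 141.8]
tool_rot: [[1.0, 0.022, -0.0], [0.022, -1.0, 0.0], [-0.0, -0.0, -1.0]]
ft_force: [-0.2, -0.3, -0.6]
gripper_width: 0.1
gripper_force: 0.0
time: 19.13
position: [537.4, 3.3, 141.0]
tool_rot: [[1.0, 0.022, 0.001], [0.022, -1.0, -0.0], [0.001, 0.0, -1.0]]
ft_force: [-1.4, -0.3, 5.1]
gripper_width: 0.1
gripper_force: 2.5
```

```bash
python3 -m handwheel '[[0,0,0.07,0,0,0,0],[0,0,0,0,0,0,0],[0,0,0,0,0,0,0],[0,0,0,0,0,0,0],[0,0,0,0,0,0,0],[0,0,0,0,0,0,0],[0,0,0,0,0,0,0],[0,0,0,0,0,0,0]]'
```

```text
time: 19.8
position: [537.5, 3.3, 140.8]
tool_rot: [[1.0, 0.022, 0.001], [0.022, -1.0, -0.0], [0.001, 0.0, -1.0]]
ft_force: [-1.3, -0.0, 8.0]
gripper_width: 0.2
gripper_force: 4.1
```

```bash
python3 -m handwheel '[[0,0,0.05,0,0,0,0],[0,0,0,0,0,0,0],[0,0,0,0,0,0,0],[0,0,0,0,0,0,0],[0,0,0,0,0,0,0],[0,0,0,0,0,0,0],[0,0,0,0,0,0,0],[0,0,0,0,0,0,0]]'; for i in 1 2 3; do python3 -m handwheel '[[0,0,0,0,0,0,0],[0,0,0,0,0,0,0],[0,0,0,0,0,0,0],[0,0,0,0,0,0,0],[0,0,0,0,0,0,0],[0,0,0,0,0,0,0],[0,0,0,0,0,0,0],[0,0,0,0,0,0,0]]'|grep ft; done; python3 - <<'E'
from h import *
state()
a,d=manip.snapshot("side"); fine("side",a,2.); save("b4",a,(250,110,320,180),8)
E
```

```text
time: 20.47
position: [537.5, 3.2, 140.8]
tool_rot: [[1.0, 0.022, 0.001], [0.022, -1.0, -0.001], [0.001, 0.001, -1.0]]
ft_force: [-3.8, -1.1, 10.0]
gripper_width: -0.2
gripper_force: 5.1
ft_force: [-4.1, 0.3, 10.8]
ft_force: [-3.1, -0.6, 10.5]
ft_force: [-3.3, -0.0, 10.1]
22.47 [537.5   3.2 140.7] [[1.0, 0.022, 0.001], [0.022, -1.0, -0.001], [0.001, 0.001, -1.0]] [-3.3 -0.  10.1] -0.5 [ 0.25  0.3  -0.38  1.93  0.14  0.93 -1.75]
side green [(-34, 39), (-32, 50), (-30, 73), (-28, 99), (-26, 119), (-24, 129), (-22, 131), (-20, 130), (-18, 130), (-16, 127), (-14, 114), (-12, 96), (-10, 89), (-8, 100), (-6, 125), (-4, 147), (-2, 156), (0, 158), (2, 155), (4, 147), (6, 136), (8, 125), (10, 110), (12, 86), (14, 67), (16, 63), (18, 69), (20, 73), (22, 75), (24, 76), (26, 76), (28, 75), (30, 74), (32, 68), (34, 57)]
bubble 0.0
```

View pics/b4.png

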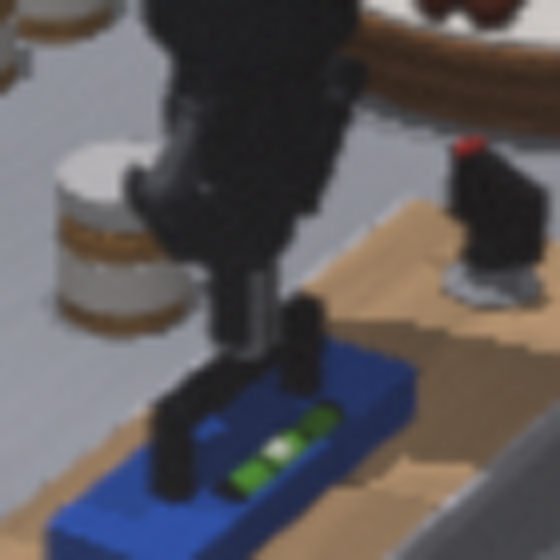

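```bash
cat >> h.py <<'E'
def ratio(n,a,yc):
    K,R,t=cam(n); s=np.arange(-20,20.1,1.0); o=0
    for off in (-2,0,2):
        P=np.c_[517.8+off+0.018*s, yc-s, np.full(len(s),105.)]
        c=P@R.T+t; u=c[:,0]/c[:,2]*K[0,0]+K[0,2]; v=c[:,1]/c[:,2]*K[1,1]+K[1,2]
        o=o+cv2.remap(a.astype(np.float32),u.astype(np.float32)[None],v.astype(np.float32)[None],cv2.INTER_LINEAR)[0]
    f=o[:,0]/o[:,1]; print(n,np.round(100*f).astype(int)); w=np.clip(f-0.5*(f.max()+np.percentile(f,25)),0,None)*(abs(s)<13)
    print("ratio centre",round((s*w).sum()/w.sum(),2))
E
python3 - <<'E'
from h import *
ratio("side",np.load("s2side.npz")["a"],2.); ratio("top",np.load("s2top.npz")["a"],6.4)
for n,y in(("side",2.),("top",6.4)):
    a,d=manip.snapshot(n); ratio(n,a,y)
state()
E
```

```text
side [56 56 56 56 56 57 57 58 59 62 64 67 69 71 73 77 81 85 89 91 92 92 91 89
 87 84 81 77 72 69 66 64 62 61 60 60 59 58 57 57 56]
ratio centre 0.84
top [48 47 47 46 46 47 48 49 51 52 56 61 65 69 74 78 82 85 88 89 89 89 87 83
 79 75 70 64 59 55 51 47 48 48 49 49 49 48 48 47 47]
ratio centre -0.36
side [57 57 57 57 57 58 58 59 61 64 68 71 73 75 77 81 84 87 89 90 90 89 87 84
 81 78 74 70 67 65 64 63 63 64 65 66 66 66 65 65 65]
ratio centre -0.45
top [46 46 46 46 47 47 48 50 53 56 62 67 72 76 80 83 85 86 87 87 85 84 82 78
 74 69 65 60 56 53 50 48 50 53 55 54 53 53 53 54 55]
ratio centre -1.78
22.62 [537.5   3.2 140.8] [[1.0, 0.022, 0.001], [0.022, -1.0, -0.001], [0.001, 0.001, -1.0]] [-3.2 -0.4 10. ] -0.3 [ 0.25  0.3  -0.38  1.93  0.14  0.93 -1.75]
```

Pressing shifts the bubble about 1.5–2 mm towards the hinge. That leaves it about 2 mm off, which is inside the lines but tight. I'll give the knob another 0.12 rad and press again.

```bash
python3 -m handwheel '[[0,0,-2,0,0,0,0],[0,0,-4,0,0,0,0],[0,3.2,0,0,0,0,60],[0,3.2,0,0,0,0,60],[0,3.2,0,0,0,0,60],[0,3.2,0,0,0,0,60],[0,3.2,0,0,0,0,60],[0,3.1,0,0,0,0,60]]' >/dev/null; python3 -m handwheel '[[0,0,0,0,0,0.118,60],[0,0,0,0,0,0.118,60],[0,0,0,0,0,0.118,60],[0,0,0,0,0,0.117,60],[0,0,0,0,0,0,60],[0,0,0,0,0,0,60]]'; python3 -c "from h import *;state()"
```

```text
time: 23.78
position: [540.9, -187.4, 198.5]
tool_rot: [[0.902, -0.431, -0.001], [-0.431, -0.902, 0.0], [-0.001, 0.0, -1.0]]
ft_force: [-0.2, -0.3, -0.6]
gripper_width: 51.7
gripper_force: 0.0
23.78 [ 540.9 -187.4  198.5] [[0.902, -0.431, -0.001], [-0.431, -0.902, 0.0], [-0.001, 0.0, -1.0]] [-0.2 -0.3 -0.6] 51.7 [ 0.44  0.28 -0.21  1.81  0.07  1.06 -1.81]
```

```bash
python3 -m handwheel '[[0,0,3.5,0,0,0,60],[0,0,3.5,0,0,0,60],[0,0,2,0,0,0,60],[0,0,0.6,0,0,0,60],[0,0,0,0,0,0,60]]'>/dev/null;python3 -m handwheel '[[0,0,0,0,0,0,0],[0,0,0,0,0,0,0],[0,0,0,0,0,0,0],[0,0,0,0,0,0,0],[0,0,0,0,0,0,0],[0,0,0,0,0,0,0],[0,0,0,0,0,0,0]]' 50;python3 -m handwheel '[[0,0,0,0,0,0.06,0],[0,0,0,0,0,0.06,0],[0,0,0,0,0,0,0],[0,0,0,0,0,0,0],[0,0,0,0,0,0,0]]';python3 -m handwheel '[[0,0,0,0,0,0,60],[0,0,0,0,0,0,60],[0,0,0,0,0,0,60],[0,0,0,0,0,0,60],[0,0,0,0,0,0,60],[0,0,-2,0,0,0,60],[0,0,-4,0,0,0,60],[0,0,-4,0,0,0,60]]'
```

```text
time: 24.78
position: [542.9, -188.3, 105.3]
tool_rot: [[0.901, -0.434, 0.004], [-0.434, -0.901, -0.002], [0.004, -0.0, -1.0]]
ft_force: [-0.2, 0.0, 6.2]
gripper_width: 12.0
gripper_force: 49.9
time: 25.2
position: [542.7, -188.4, 105.3]
tool_rot: [[0.842, -0.54, 0.004], [-0.54, -0.842, -0.001], [0.004, -0.001, -1.0]]
ft_force: [-0.9, -0.5, 7.4]
gripper_width: 12.4
gripper_force: 50.1
time: 25.87
position: [539.0, -187.0, 201.7]
tool_rot: [[0.842, -0.539, -0.006], [-0.539, -0.842, 0.002], [-0.006, 0.001, -1.0]]
ft_force: [1.0, -0.2, -0.1]
gripper_width: 51.1
gripper_force: 0.0
```

```bash
python3 -m handwheel '[[0,0,0,0,0,-0.118,0],[0,0,0,0,0,-0.118,0],[0,0,0,0,0,-0.118,0],[0,0,0,0,0,-0.118,0],[0,0,0,0,0,-0.118,0]]' 30 >/dev/null;python3 -m handwheel '[[0,-3.2,0,0,0,0,0],[0,-3.2,0,0,0,0,0],[0,-3.2,0,0,0,0,0],[0,-3.2,0,0,0,0,0],[0,-3.2,0,0,0,0,0],[0,-3.1,0,0,0,0,0],[0,0,2,0,0,0,0],[0,0,1.2,0,0,0,0]]'; for i in 1 2; do python3 -m handwheel '[[0,0,0,0,0,0,0],[0,0,0,0,0,0,0],[0,0,0,0,0,0,0],[0,0,0,0,0,0,0],[0,0,0,0,0,0,0],[0,0,0,0,0,0,0],[0,0,0,0,0,0,0],[0,0,0,0,0,0,0]]'; done; python3 - <<'E'
from h import *
state()
for n,y in(("side",2.),("top",6.4)):
    a,d=manip.snapshot(n); ratio(n,a,y); fine(n,a,y)
E
```

```text
time: 26.95
position: [536.9, 6.7, 170.6]
tool_rot: [[1.0, 0.027, 0.0], [0.027, -1.0, 0.001], [0.001, -0.001, -1.0]]
ft_force: [-0.2, -0.4, -1.1]
gripper_width: 0.1
gripper_force: 0.0
time: 27.62
position: [537.3, 3.2, 171.4]
tool_rot: [[1.0, 0.021, 0.001], [0.021, -1.0, -0.0], [0.001, 0.0, -1.0]]
ft_force: [-1.0, 0.4, 0.3]
gripper_width: -0.3
gripper_force: 0.0
time: 28.28
position: [537.1, 3.4, 171.1]
tool_rot: [[1.0, 0.021, -0.0], [0.021, -1.0, 0.0], [-0.0, -0.0, -1.0]]
ft_force: [0.1, 0.4, 1.1]
gripper_width: 0.3
gripper_force: 0.0
28.28 [537.1   3.4 171.1] [[1.0, 0.021, -0.0], [0.021, -1.0, 0.0], [-0.0, -0.0, -1.0]] [0.1 0.4 1.1] 0.3 [ 0.25  0.26 -0.38  1.91  0.12  0.99 -1.73]
side [57 57 57 57 57 57 58 59 60 61 62 63 63 64 64 67 70 74 77 80 83 85 87 88
 89 89 88 86 83 80 76 73 69 67 65 63 61 60 59 58 58]
ratio centre 3.98
side green [(-34, 40), (-32, 50), (-30, 73), (-28, 97), (-26, 117), (-24, 127), (-22, 128), (-20, 127), (-18, 129), (-16, 127), (-14, 113), (-12, 93), (-10, 85), (-8, 94), (-6, 116), (-4, 135), (-2, 146), (0, 152), (2, 156), (4, 157), (6, 154), (8, 143), (10, 123), (12, 100), (14, 91), (16, 101), (18, 115), (20, 117), (22, 108), (24, 93), (26, 83), (28, 81), (30, 83), (32, 78), (34, 63)]
bubble 3.5
top [48 47 47 47 46 46 47 47 49 50 51 52 53 57 63 68 73 77 81 83 85 87 87 86
 84 82 78 74 70 66 61 56 53 50 48 48 47 47 48 48 49]
ratio centre 1.72
top green [(-34, 57), (-32, 72), (-30, 90), (-28, 104), (-26, 108), (-24, 106), (-22, 106), (-20, 107), (-18, 103), (-16, 94), (-14, 87), (-12, 85), (-10, 90), (-8, 98), (-6, 109), (-4, 119), (-2, 122), (0, 128), (2, 131), (4, 126), (6, 118), (8, 106), (10, 90), (12, 79), (14, 77), (16, 77), (18, 71), (20, 61), (22, 56), (24, 53), (26, 50), (28, 49), (30, 45), (32, 39), (34, 38)]
bubble 1.3
```

Unpressed, the bubble is at about +1.6 mm, still between the lines. Pressing should bring it near the centre.

```bash
python3 -m handwheel '[[0,0,1.2,0,0,0,0],[0,0,0.8,0,0,0,0],[0,0,0.5,0,0,0,0],[0,0,0.2,0,0,0,0],[0,0,0.1,0,0,0,0],[0,0,0,0,0,0,0],[0,0,0,0,0,0,0]]'; python3 -m handwheel '[[0,0,0.1,0,0,0,0],[0,0,0,0,0,0,0],[0,0,0,0,0,0,0],[0,0,0,0,0,0,0]]'
```

```text
time: 28.97
position: [537.4, 3.4, 143.2]
tool_rot: [[1.0, 0.021, 0.0], [0.021, -1.0, 0.0], [0.0, -0.0, -1.0]]
ft_force: [0.6, 0.0, -0.1]
gripper_width: 0.4
gripper_force: 0.0
time: 29.3
position: [537.3, 3.3, 142.3]
tool_rot: [[1.0, 0.021, 0.0], [0.021, -1.0, -0.0], [0.0, 0.0, -1.0]]
ft_force: [-0.1, -0.1, 0.2]
gripper_width: 0.3
gripper_force: 0.0
```

```bash
python3 -m handwheel '[[0,0,0.2,0,0,0,0],[0,0,0,0,0,0,0],[0,0,0,0,0,0,0],[0,0,0,0,0,0,0],[0,0,0,0,0,0,0]]'
```

```text
time: 29.72
position: [537.7, 3.3, 141.2]
tool_rot: [[1.0, 0.021, 0.001], [0.021, -1.0, -0.0], [0.001, 0.0, -1.0]]
ft_force: [-0.8, -0.3, 5.4]
gripper_width: -0.1
gripper_force: 2.7
```

```bash
python3 -m handwheel '[[0,0,0.11,0,0,0,0],[0,0,0,0,0,0,0],[0,0,0,0,0,0,0],[0,0,0,0,0,0,0],[0,0,0,0,0,0,0],[0,0,0,0,0,0,0],[0,0,0,0,0,0,0],[0,0,0,0,0,0,0]]'|grep ft; for i in 1 2 3; do python3 -m handwheel '[[0,0,0,0,0,0,0],[0,0,0,0,0,0,0],[0,0,0,0,0,0,0],[0,0,0,0,0,0,0],[0,0,0,0,0,0,0],[0,0,0,0,0,0,0],[0,0,0,0,0,0,0],[0,0,0,0,0,0,0]]'|grep ft; done; python3 - <<'E'
from h import *
state()
for n,y in(("side",2.),("top",6.4)):
    a,d=manip.snapshot(n); ratio(n,a,y)
    if n=="side":save("b5",a,(250,110,320,180),8)
E
```

```text
ft_force: [-2.6, -0.6, 10.4]
ft_force: [-3.2, -0.5, 10.3]
ft_force: [-3.7, -0.9, 10.8]
ft_force: [-3.8, -1.0, 10.2]
32.38 [537.9   3.2 141. ] [[1.0, 0.021, 0.001], [0.021, -1.0, -0.001], [0.001, 0.001, -1.0]] [-3.8 -1.  10.2] 0.0 [ 0.25  0.3  -0.38  1.93  0.14  0.93 -1.75]
side [56 56 57 57 57 58 58 60 62 64 66 69 70 72 73 77 81 85 88 90 91 91 90 89
 87 84 81 77 73 71 68 67 66 67 67 67 67 66 65 64 64]
ratio centre 0.94
top [47 47 47 46 46 46 45 47 49 51 55 59 62 67 71 76 80 84 87 89 89 89 87 85
 82 78 73 67 61 59 56 53 54 55 55 54 53 52 52 53 53]
ratio centre 0.19
```

View pics/b5.png

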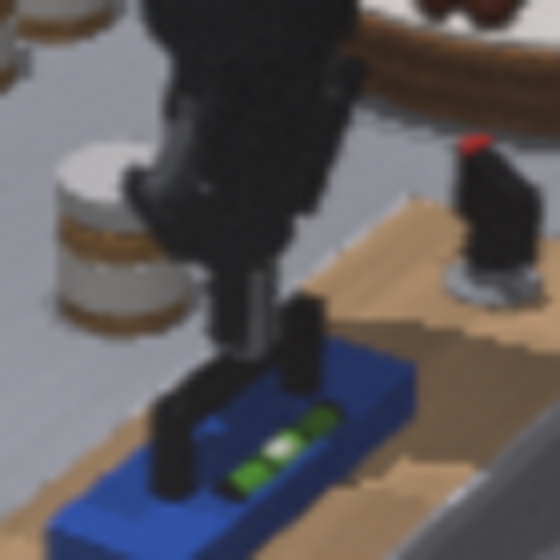

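Under about 10 N the bubble sits between the lines at crop (282,447), within about 1 mm of centre, and it is at rest. I'm handing in now.

```bash
python3 -c "
from rig import manip
print(manip.finish_job())"
```

```text
the job is handed in; nothing more can be done
None
```

I handed in the job at about 32 s: the level lies along the shelf on the bare wood and the bubble rests within about 1 mm of centre while the arm presses down on the grip rail with about 10 N; I turned the knob a little further after a first trial press had pushed the bubble about 2 mm off, and never touched the jars.

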